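Clamp the canvas and rock the pouring cradle to its tilt mark

ROBOT

A 7-joint arm with a two-finger parallel gripper is mounted at the origin on the work surface. World frame = base frame: x ahead of the robot, y to its left, z up, the work surface at z = 0. Lengths are in m, angles in rad, forces in N, time in s.
With the tool pointing down it reaches from about 0.4 to 0.875 m from the base axis. Payload 19.3 kg.
Tool frame: the origin (TCP) lies midway between the tips of the shut fingers; the grasp point (between the pads) lies 19 mm behind it; x points along the fingers, y is the direction in which the jaws open and shut, and the axes are right-handed (so a half turn about x gives the same grasp; the last joint's range is limited). The gripper opens to 85 mm and grips with 20 to 120 N. Pads are 22 mm wide; open, the fingers measure 114 mm over their backs; the gripper's body (76 mm by 85 mm) begins 54 mm behind the grasp point. The pads swing forward as they close: fully open they stand 13 mm farther back than shut.
Start: joints at [-1.312, 0.521, -0.036, 1.599, 0.021, 1.021, -0.113], TCP at [0.202, 0.592, 0.231] pointing down, gripper open.
Joint ranges: [-2.91, 2.91], [-0.3, 2.13], [-1.5, 1.42], [0.17, 2.43], [-1.26, 4.41], [0.16, 1.93], [-2.52, 2.52]. Speed limits (rad/s): [1.89, 1.89, 2.39, 2.39, 3.01, 3.01, 3.01].

INTERFACE

Orientations are given as [roll, pitch, yaw] about the fixed x, y, z axes, in that order (R = Rz(yaw) Ry(pitch) Rx(roll)).
In Python, from workcell import telemetry, vision, workorder gives the robot as it stands. The module is installed in compiled form; this text tells all that it offers.
- The arm moves only by the tool play_rows, never from a script. Its argument "deltas" is a list of rows, each a list of 7 numbers: the shift along the world's x, y, z in mm, then the turn, a rotation vector about the world's x, y, z in degrees, then the finger opening in mm, from 0 to 85.4. In form: [[x, y, z, wx, wy, wz, jaw], ...]. A call has 1 to 8 rows; each row shifts and turns the commanded pose from where the row before left it; what a row does not reach is not made up. A row lasts 1/8 s, in which the tool goes at most 62.5 mm and 10.7 degrees, less where a joint would pass 70% of its speed; a pose out of reach is approached as far as the arm can. A call with a gripper value outside its range is refused whole. The fingers move at their own pace and stop on an object; "grip_force" is the grip in N (left out, the last holds). Time passes only in rows, so rows that do not move let the fingers close. It gives the time, the measured TCP pose, the force and the opening at its end, in the units of the state.
- telemetry.observe(): the state, without advancing time (a new reading comes with each control period).
- vision.grab_frame(name): name is "scene" or "top" or "wrist"; returns the picture (420x560x3 uint8, red, green, blue); there is no depth.
- vision.camera_info(name): a dict with "mtx" (3x3 intrinsics, pixels), "k1" (the pictures are not rectified: a ray, as slopes to the right and down, at radius r is drawn at 1 + k1 r^2 times it, then the intrinsics apply), "rvec" (rotation vector, rad) and "tvec" (3), from world to camera coordinates, as OpenCV has them. Camera axes: x right, y down, z forward; pixel columns grow to the right and rows downward; lengths in m; the calibration is good to about 2 mm. A picture is of the moment at which its call begins: read the wrist's pose just before it. camera_info takes no time and is no camera call; for the wrist camera it gives the pose at the moment of the call.
- workorder.job_done(): hands the job in, once; it reports no verdict.
The state is a dict: "clock": time; "qpos": joint angles; "qd": joint speeds; "joint_efforts": joint torques, N m; "position": TCP position; "tool_rot": TCP orientation; "force": force on the tool from outside, world axes, zero at the start; "moment": the same for the moment, N m; "grip_width": finger opening in m.
Only numpy, scipy, OpenCV 4.12 (cv2) and the standard library are available. Lean on these libraries where they do the work, as an engineer would, in place of code of your own. Each camera call takes 0.05 s, during which the arm holds its last target. There are 200 camera calls.

TASK

Slide the wooden jaw of the pouring stand all the way home, so that it pushes the canvas snug against the fence at the other end of the tray. Only then rock the cradle by its steel bar handle, pushing the handle side down until the swinging pointer of the plumb gauge settles on the dark mark at the rim of its dial. Finish while holding it there by the handle: do not let go, the sprung cradle would tip back; leave the other things on the table where they are.

Things in the scene. Friction and masses are not known exactly. Their poses are not given: they have to be found in the camera images.
- stand: Pouring stand, fixed: plywood base 270 x 340 x 12 mm, two short posts. Origin: centre of its underside, on the table. x: along the rocking axis, towards the gauge side (away from the robot); y: from the jaw end to the handle end; z up. The cradle's rocking axis runs along x, 78 mm above the origin (at y = 0).
- cradle (a joint): Tilt of the cradle (the tray with all it carries), rad: 0 = level, on its stop (starts there); grows as the handle end (stand +y) goes down; end stop 0.36. A spring pushes it back to level: about 5 N down at the handle starts it, 8 N at 0.25. Pushing the jaw with up to 8 N does not tip it.
- tray_mid (a point): Point on the tray's top, at stand x = 0, y = 0, 15 mm above the rocking axis (93 mm above the table when level). Axes as the stand's, tilting with the cradle. The tray is 200 mm in x, y -185 to +125 mm, 12 mm thick. A fence 14 mm high and 14 mm thick stands across it, its face at y = +100 mm; the handle lies beyond it, the jaw at the other end.
- handle: Round steel bar handle, a grip sleeve that turns freely on its own axis, 18 mm diameter, 112 mm long, parallel to the rocking axis, beyond the tray's end; two arms carry it, 50 mm either side of its middle (88 mm free between). Origin: the bar's centre, y = +175 mm and 37 mm above the tray top, so 175 mm out from and 52 mm above the rocking axis when level.
- jaw (a joint): Sliding wooden jaw on the tray, m: 0 = wide open; grows as it slides along stand +y towards canvas and fence; home, on its end stop, at 0.0695 (canvas then snug to 0.5 mm). Starts between 0 and 0.035. Stiff slide: 2.5 N plus the canvas it pushes; stays where it is left.
- jaw_grip (a point): Where to grip the jaw's upright round wooden knob (24 mm diameter, 46 mm tall, on the middle of the jaw bar, which is 160 mm in x, 22 in y, 28 high). On the knob's axis, 55 mm above the tray top, 18 mm below the knob's top, 27 mm above the jaw bar's top. The jaw's pushing face is 11 mm from it towards the fence.
- canvas: White stretched canvas, 180 x 180 x 18 mm, 0.2 to 0.4 kg, lying loose and flat on the tray between jaw and fence, at first short of the fence by 7 to 23 mm and perhaps slightly askew. Origin: centre of its underside. When clamped, at y = +10 mm in the tray's frame.
- pointer (a joint): Pointer of the plumb gauge, rad: free pendulum 70 mm long on a round dial (180 mm across) that stands on the cradle's +x edge, tilts with it and faces +x. It hangs plumb; swings die out in about 1 s. 0 = straight down the dial; grows as the tip moves towards stand +y. At rest it equals the cradle's tilt.
- mark (a joint): Mark at the lower rim of the dial: a dark steel tab 6 mm wide. Its angle on the dial, rad, same sense and zero as the pointer's (0.10 to 0.25, differs each time, stays where it is).
- pointer_tip (a point): Tip of the pointer, 70 mm from its pivot; z axis along the pointer, towards the pivot.
- mark_tip (a point): Inner end of the mark, 70 mm from the pointer's pivot; z axis towards the pivot.
- spatula: Bystander: palette spatula, 190 mm, lying on the table beyond the jaw end of the stand. Origin: on the table under it. Leave alone.
- cup_a: Bystander: empty clear cup, 72 mm wide, 85 mm high, beyond the handle end of the stand. Origin: on the table under it. Leave alone.
- tube_a: Bystander: paint tube lying flat, about 140 mm long, 26 mm high, beyond the handle end of the stand. Origin: on the table under it. Leave alone.
- jar_a: Bystander: white jar, 60 mm wide and high, beyond the jaw end of the stand. Origin: on the table under it. Leave alone.
- medium: Bystander: bottle, 72 mm wide, 190 mm high, far left. Origin: on the table under it. Leave alone.
- cup_b: Bystander: empty clear cup, 80 mm wide, 90 mm high, far right. Origin: on the table under it. Leave alone.
- tube_b: Bystander: paint tube lying flat on the far right, about 140 mm long. Origin: on the table under it. Leave alone.

How it is judged:
By the outcome, as a careful person would: the job done as asked, in the order asked, and still so for the second after the job is handed in, while the arm keeps its last pose, push and grip.
It also fails if it takes over 45 s, if anything falls off the work surface, if the arm or the gripper's body presses on something with over 40 N, if the wrist force passes 120 N, or if a joint passes its speed limit or range.

## Working session

There is one attempt and no reset: what is moved stays moved. The work goes in short steps, Python scripts to look and compute and a tool call to move; the robot and the scene stay as the last step left them, time stands still between calls to the robot, and variables do not carry over. Pictures are saved under pics/ and viewed, about 8 in all and at most 12, crops included, and the job is handed in when it is done.

Besides the shell and the picture viewer there is one more tool, called after "Emit:" as name(argument=value, ...), one argument or row to a line, values as JSON. play_rows: Moves the arm, as the interface text tells. Its arguments: {"type":"object","properties":{"deltas":{"type":"array","items":{"type":"array","items":{"type":"number"}}},"grip_force":{"type":"number"}},"required":["deltas"]}

```bash
mkdir -p pics
cat > h.py <<'E'
import numpy as np, cv2
from workcell import telemetry, vision, workorder
def cam(n):
    c=vision.camera_info(n); R=cv2.Rodrigues(np.array(c["rvec"],float))[0]
    return np.array(c["mtx"],float),float(c["k1"]),R,np.array(c["tvec"],float).ravel()
def ray(c,uv):
    K,k1,R,t=c; d=np.linalg.solve(K,[uv[0],uv[1],1.])[:2]; p=d.copy()
    for _ in range(30): p=d/(1+k1*(p@p))
    v=R.T@np.array([p[0],p[1],1.]); return -R.T@t, v/np.linalg.norm(v)
def onz(c,uv,z):
    o,v=ray(c,uv); return o+v*(z-o[2])/v[2]
def onplane(c,uv,p0,n):
    o,v=ray(c,uv); return o+v*((p0-o)@n)/(v@n)
def tri(*cu):
    A=np.zeros((3,3));b=np.zeros(3);L=[]
    for c,uv in cu:
        o,v=ray(c,uv);P=np.eye(3)-np.outer(v,v);A+=P;b+=P@o;L.append((o,P))
    x=np.linalg.solve(A,b); return x,[np.linalg.norm(P@(x-o)) for o,P in L]
def proj(c,X):
    K,k1,R,t=c; p=R@np.asarray(X,float)+t; p=p[:2]/p[2]; p=p*(1+k1*(p@p)); return (K@[p[0],p[1],1])[:2]
def save(n,f): 
    im=vision.grab_frame(n); cv2.imwrite("pics/"+f,im[:,:,::-1]); return im
E
python3 - <<'E'
from h import *
for n in ("scene","top","wrist"):
    save(n,n+"0.png"); K,k,R,t=cam(n); print(n,K[0,0],k,-R.T@t,R[2])
print(telemetry.observe())
E
```

```text
scene 436.286124299661 0.010857002341163031 [1.30546975 0.48963886 0.85257429] [-0.6248714  -0.4589388  -0.63159395]
top 410.62427874160016 -0.12618913431427728 [ 0.43665618 -0.03571576  1.18170639] [ 0.16438736 -0.01459651 -0.98628786]
wrist 319.2456409406639 -0.016732625597888087 [0.128477   0.61680099 0.37268774] [ 0.28875967 -0.10066683 -0.95209456]
{'clock': 0.15, 'qpos': array([-1.31221172,  0.52188794, -0.03634602,  1.59985446,  0.02117574,
        1.02112137, -0.11281784]), 'qd': array([ 3.22548324e-04, -5.07454050e-04,  4.41119515e-04, -1.79234572e-03,
       -7.59437254e-05,  8.66452630e-04,  1.85877863e-04]), 'joint_efforts': array([ 9.88763677e-04, -9.27376699e+01,  1.98111556e+00, -3.70053899e+01,
        1.81273097e-02,  6.36905941e-03, -5.18511774e-05]), 'position': array([0.20173768, 0.59127799, 0.23085907]), 'tool_rot': array([-1.53677118,  1.56990866, -1.86558292]), 'force': array([-0.02779415, -0.43503049,  0.29657131]), 'moment': array([ 0.03260621,  0.00746633, -0.01273826]), 'grip_width': 0.08511718153431543}
```

View pics/scene0.png

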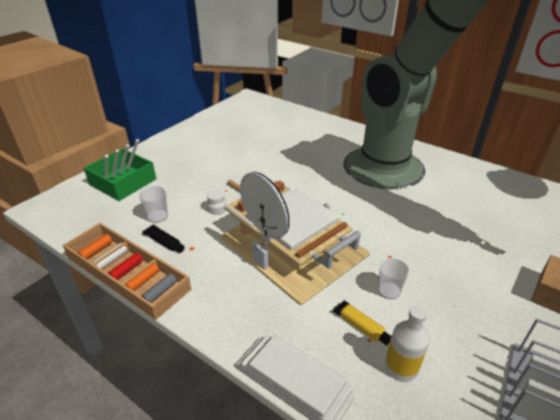

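View pics/top0.png

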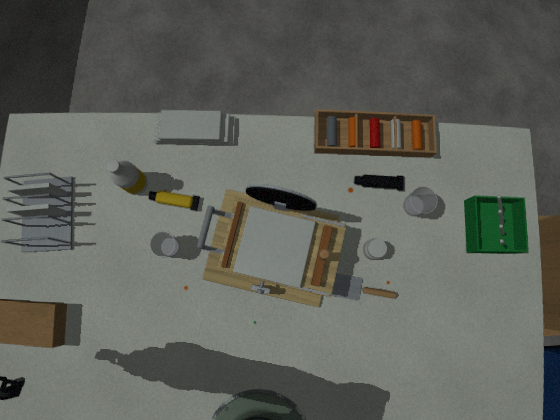

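Scene view: the stand is at about (300,230), with the dial at (265,205) and the handle at (343,248). Top view: knob at about (324,254), handle at (207,228), canvas at (273,245). Next I'll enlarge both.

Run:
```python
import cv2
a=cv2.imread("pics/top0.png")[175:315,190:360]; b=cv2.imread("pics/scene0.png")[160:310,210:380]
a=cv2.resize(a,None,fx=4.4,fy=4.2,interpolation=cv2.INTER_CUBIC)
b=cv2.resize(b,None,fx=4.5,fy=4,interpolation=cv2.INTER_CUBIC)
cv2.imwrite("pics/top0c.png",a);cv2.imwrite("pics/scene0c.png",b)
```

```text
(no output)
```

View pics/top0c.png

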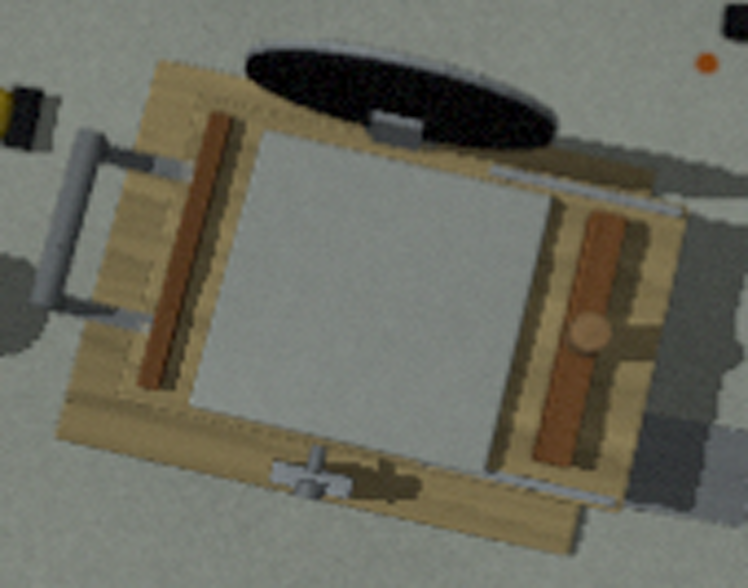

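View pics/scene0c.png

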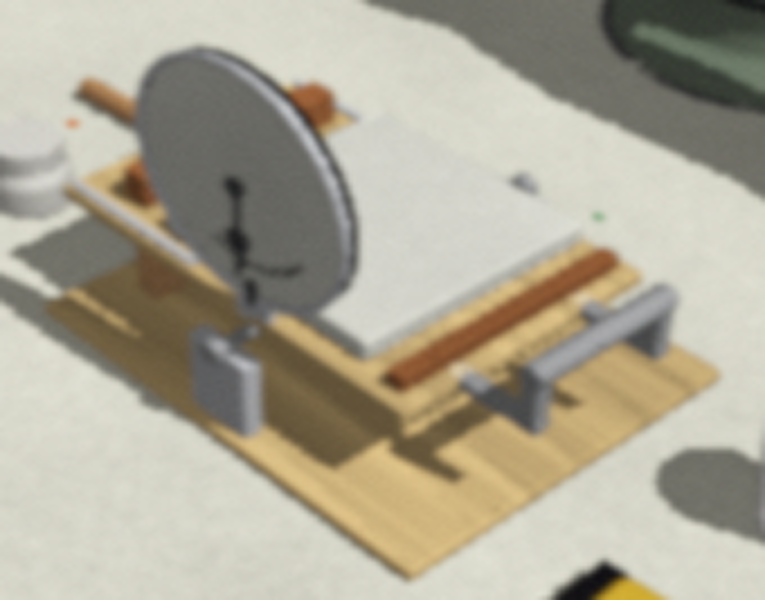

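```bash
cat >> h.py <<'E'
def T(u,v): return (190+u/4.4,175+v/4.2)
def S(u,v): return (210+u/4.5,160+v/4)
E
python3 - <<'E'
from h import *
t=cam("top");s=cam("scene")
A=onz(t,T(160,62),.012);B=onz(t,T(57,437),.012);C=onz(t,T(572,552),.012)
print("base",A,B,C,np.linalg.norm(A-B),np.linalg.norm(B-C))
for p,q in ((A,B),(B,C)):
    d=p-q; print(np.degrees(np.arctan2(d[1],d[0])))
D=onz(s,S(412,578),.006);E_=onz(s,S(718,374),.006);print("scene base +x+y, -x+y",D,E_)
cen=(A+C)/2;print("centre",cen)
print("handle ends",tri((t,T(92,135)),(s,S(537,365))),tri((t,T(45,300)),(s,S(672,290))))
print("knob top z=.166",onz(t,T(590,332),.166))
print("canvas",[onz(t,T(*p),.111)[:2] for p in((262,132),(552,195),(490,470),(190,405))])
print("fence top",[onz(t,T(*p),.107)[:2] for p in((236,118),(163,390))])
print("jaw top face fence side",[onz(t,T(*p),.121)[:2] for p in((592,212),(535,455))])
E
```

```text
base [0.70718307 0.11252131 0.012     ] [0.44690908 0.16663665 0.012     ] [ 0.37980824 -0.16573608  0.012     ] 0.26584021034324345 0.3390783875141877
-11.745415274689115
78.58629504023175
scene base +x+y, -x+y [0.71028066 0.11965211 0.006     ] [0.4489191  0.17205787 0.006     ]
centre [ 0.54349566 -0.02660738  0.012     ]
handle ends (array([0.62999785, 0.13729238, 0.13489285]), [np.float64(0.002809202820440385), np.float64(0.002809202820440356)]) (array([0.52665648, 0.16084945, 0.13284317]), [np.float64(0.004137792843441295), np.float64(0.0041377928434412695)])
knob top z=.166 [ 0.51572369 -0.15686403  0.166     ]
canvas [array([0.64077695, 0.03612295]), array([ 0.60569069, -0.13951757]), array([ 0.43342964, -0.10562675]), array([0.46824013, 0.07191097])]
fence top [array([0.65011582, 0.05251516]), array([0.47711046, 0.0887054 ])]
jaw top face fence side [array([ 0.59408625, -0.16257972]), array([ 0.44317987, -0.13104339])]
```

Run:
```python
from h import *
from scipy.spatial.transform import Rotation as Ro
o=telemetry.observe(); print(Ro.from_euler('xyz',o['tool_rot']).as_matrix().round(3))
m=np.mean([vision.grab_frame("scene").astype(float) for _ in range(10)],0)
np.save("m0.npy",m)
g=m.mean(2)[165:245,232:300]
g=cv2.resize(g,None,fx=9,fy=7.4,interpolation=cv2.INTER_CUBIC); g=np.clip((g-20)*1.6,0,255)
cv2.imwrite("pics/dial.png",g); print(g.shape)
```

```text
[[-0.     0.323  0.946]
 [-0.001  0.946 -0.323]
 [-1.    -0.001  0.   ]]
(592, 612)[ WARN:0@18.107] global loadsave.cpp:1063 imwrite_ Unsupported depth image for selected encoder is fallbacked to CV_8U.
```

View pics/dial.png

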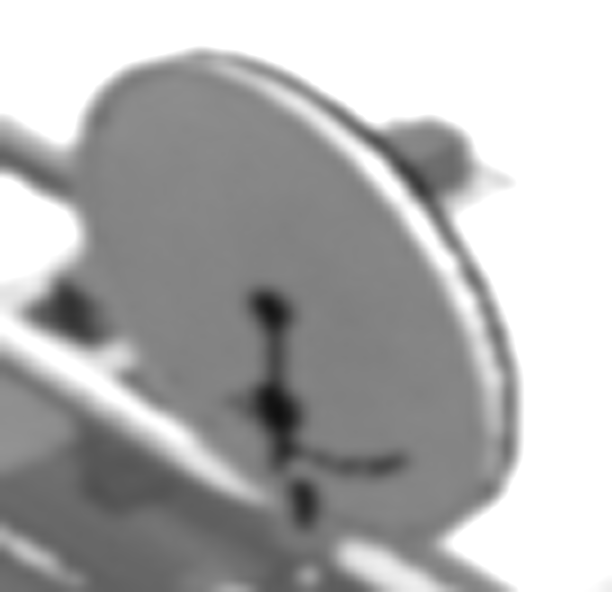

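Run:
```python
from h import *
s=cam("scene"); a=np.radians(-11.5); X=np.array([np.cos(a),np.sin(a),0]);Y=np.array([-np.sin(a),np.cos(a),0])
C=np.array([.544,-.026,0]); D=lambda u,v:(232+(u+.5)/9-.5,165+(v+.5)/7.4-.5)
for off in (.108,.12):
  P=lambda u,v:onplane(s,D(u,v),C+off*X,X)
  p0=P(270,308); print(off,"pivot y,z",(p0-C)@Y,p0[2])
  for n,q in dict(bob=(277,408),tip=(284,462),mi=(301,480),mm=(304,502),mo=(307,525),arcend=(405,460),arcmid=(350,467),arcs=(310,457),rimtop=(205,55),riml=(80,200)).items():
    d=P(*q)-p0; print(n,"r",np.hypot(d@Y,d[2]).round(4),"ang",np.arctan2(d@Y,-d[2]).round(3))
```

```text
0.108 pivot y,z 0.0024990347850756198 0.2001194541220872
bob r 0.0421 ang 0.027
tip r 0.0649 ang 0.049
mi r 0.0692 ang 0.15
mm r 0.0786 ang 0.145
mo r 0.0886 ang 0.139
arcend r 0.063 ang 1.041
arcmid r 0.0585 ang 0.572
arcs r 0.0573 ang 0.259
rimtop r 0.0914 ang -2.897
riml r 0.0829 ang -1.57
0.12 pivot y,z 0.01717121784318947 0.21474353614119146
bob r 0.0412 ang 0.027
tip r 0.0635 ang 0.049
mi r 0.0676 ang 0.15
mm r 0.0768 ang 0.145
mo r 0.0866 ang 0.139
arcend r 0.0616 ang 1.041
arcmid r 0.0572 ang 0.572
arcs r 0.056 ang 0.259
rimtop r 0.0894 ang -2.897
riml r 0.081 ang -1.57
```

Emit:
play_rows(
  deltas=[
    [40, -35, 10, 0, 0, 1, 60],
    [40, -40, 10, 0, 0, 1, 60],
    [40, -40, 10, 0, 0, 1, 60],
    [40, -45, 10, 0, 0, 1, 60],
    [40, -45, 0, 0, 0, 1, 60],
    [40, -45, 0, 0, 0, 1, 60],
    [40, -45, 0, 0, 0, 1, 60],
    [20, -50, 0, 0, 0, 0.4, 60],
  ],
)

```text
clock: 1.65
position: [0.5033, 0.2447, 0.2712]
tool_rot: [0.197, 1.57, -0.003]
force: [0.1, -0.5, -0.6]
grip_width: 0.0602
```

Emit:
play_rows(
  deltas=[
    [4, -50, 0, 0, 0, 0, 60],
    [4, -50, 0, 0, 0, 0, 60],
    [2, -50, 0, 0, 0, 0, 60],
    [2, -50, 0, 0, 0, 0, 60],
    [2, -50, 0, 0, 0, 0, 60],
    [0, -50, 0, 0, 0, 0, 60],
    [0, -50, 0, 0, 0, 0, 60],
    [0, -40, 0, 0, 0, 0, 60],
  ],
)

```text
clock: 2.65
position: [0.5156, -0.1456, 0.2715]
tool_rot: [-0.463, 1.57, -0.663]
force: [0.2, 0.2, -0.1]
grip_width: 0.06
```

Run:
```python
from h import *
from scipy.spatial.transform import Rotation as Ro
o=telemetry.observe(); R=Ro.from_euler('xyz',o['tool_rot']).as_matrix(); print(o['clock'],o['position'],o['force'],o['qpos'].round(2)); print(R.round(3))
c=cam("wrist"); im=save("wrist","w1.png"); import pickle; pickle.dump(c,open("w1.pkl","wb"))
print(proj(c,[.516,-.157,.166]))
```

```text
2.65 [ 0.51558222 -0.14557106  0.27150683] [ 0.22405449  0.1963096  -0.06943499] [ 0.01  0.34  0.2   1.8  -0.08  1.01  1.61]
[[ 0.     0.199  0.98 ]
 [-0.     0.98  -0.199]
 [-1.    -0.     0.   ]]
[266.08179032 206.47296155]
```

View pics/w1.png

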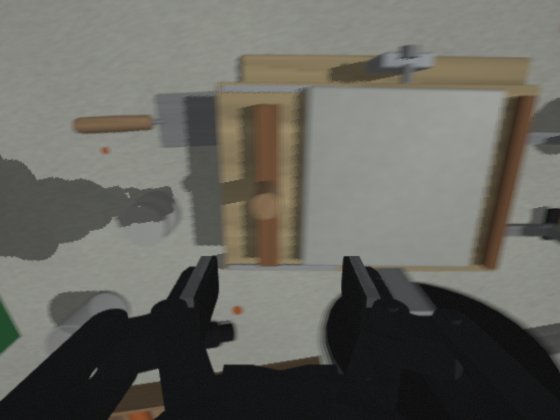

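Run:
```python
from h import *
import pickle
c=pickle.load(open("w1.pkl","rb"));t=cam("top")
im=cv2.imread("pics/w1.png"); g=cv2.cvtColor(im,cv2.COLOR_BGR2HSV); print(im[206,264],im[240,268],im[200,240])
h=tri((c,(264,206)),(t,T(590,332)));print("knob top",h)
p=onz(c,(264,206),.166);print(p)
Y=np.array([.199,.98,0]);print("y on stand",(p-np.array([.544,-.026,0]))@Y)
for q in ((528,108),(493,268)): print("fence",onz(c,q,.107))
for q in ((277,107),(277,264)): print("jaw face",onz(c,q,.121))
```

```text
[ 79 104 127] [ 53  76 105] [62 81 90]
knob top (array([ 0.51591851, -0.15798675,  0.16373198]), [np.float64(0.0008462658346997237), np.float64(0.0008462658346997415)])
[ 0.51526567 -0.15857455  0.166     ]
y on stand -0.13564119449410758
fence [0.48896258 0.09468111 0.107     ]
fence [0.65189572 0.06246417 0.107     ]
jaw face [ 0.44227342 -0.13307908  0.121     ]
jaw face [ 0.59256754 -0.16419543  0.121     ]
```

Emit:
play_rows(
  deltas=[
    [0, -12.5, -20, 0, 0, 0, 60],
    [0, 0, -40, 0, 0, 0, 60],
    [0, 0, -35, 0, 0, 0, 60],
    [0, 0, -25, 0, 0, 0, 60],
    [0, 0, -19, 0, 0, 0, 60],
    [0, 0, 0, 0, 0, 0, 60],
  ],
)

```text
clock: 3.45
position: [0.5152, -0.1557, 0.1314]
tool_rot: [-3.112, 1.569, 2.972]
force: [-0.0, 0.8, 0.1]
grip_width: 0.06
```

Emit:
play_rows(
  deltas=[
    [0, 0, 0, 0, 0, 0, 40],
    [0, 0, 0, 0, 0, 0, 30],
    [0, 0, 0, 0, 0, 0, 10],
    [0, 0, 0, 0, 0, 0, 10],
    [0, 0, 0, 0, 0, 0, 10],
  ],
  grip_force=30,
)

```text
clock: 4.08
position: [0.5163, -0.156, 0.1331]
tool_rot: [0.135, 1.57, -0.064]
force: [-0.8, 0.9, 7.2]
grip_width: 0.0232
```

Emit:
play_rows(
  deltas=[
    [0, 0, 1, 0, 0, 0, 10],
    [1, 4.9, 0, 0, 0, 0, 10],
    [1, 4.9, 0, 0, 0, 0, 10],
    [1, 4.9, 0, 0, 0, 0, 10],
    [0, 0, 0, 0, 0, 0, 10],
  ],
)

```text
clock: 4.7
position: [0.5194, -0.1405, 0.1334]
tool_rot: [0.518, 1.57, 0.319]
force: [5.4, 1.5, -2.6]
grip_width: 0.0232
```

Emit:
play_rows(
  deltas=[
    [1, 4.9, 0, 0, 0, 0, 10],
    [1, 4.9, 0, 0, 0, 0, 10],
    [1, 4.9, 0, 0, 0, 0, 10],
    [0, 0, 0, 0, 0, 0, 10],
  ],
)

```text
clock: 5.2
position: [0.5223, -0.1263, 0.1334]
tool_rot: [0.054, 1.57, -0.146]
force: [5.4, -1.6, -3.4]
grip_width: 0.0232
```

Emit:
play_rows(
  deltas=[
    [1.5, 2.9, -0.5, 0, 0, 0, 10],
    [0.6, 2.9, 0, 0, 0, 0, 10],
    [0.4, 2, 0, 0, 0, 0, 10],
    [0, 0, 0, 0, 0, 0, 10],
  ],
)

```text
clock: 5.7
position: [0.5241, -0.1188, 0.1332]
tool_rot: [-2.996, 1.57, 3.088]
force: [-3.8, -0.8, 8.7]
grip_width: 0.0233
```

Emit:
play_rows(
  deltas=[
    [0.4, 2, 0, 0, 0, 0, 10],
    [0, 0, 0, 0, 0, 0, 10],
  ],
)

```text
clock: 5.95
position: [0.5244, -0.117, 0.1332]
tool_rot: [-2.591, 1.57, -2.791]
force: [-2.5, -2.8, 10.2]
grip_width: 0.0232
```

Emit:
play_rows(
  deltas=[
    [0.2, 1, 0, 0, 0, 0, 10],
    [0, 0, 0, 0, 0, 0, 10],
  ],
)

```text
clock: 6.2
position: [0.5246, -0.116, 0.1332]
tool_rot: [-2.453, 1.57, -2.653]
force: [-2.9, -3.6, 9.5]
grip_width: 0.0231
```

Emit:
play_rows(
  deltas=[
    [0.2, 1, 0, 0, 0, 0, 10],
    [0, 0, 0, 0, 0, 0, 10],
  ],
)

```text
clock: 6.45
position: [0.5248, -0.1151, 0.1332]
tool_rot: [-2.291, 1.57, -2.491]
force: [-1.6, -2.9, 9.0]
grip_width: 0.0232
```

Emit:
play_rows(
  deltas=[
    [0.2, 1, 0, 0, 0, 0, 10],
    [0, 0, 0, 0, 0, 0, 10],
  ],
)

```text
clock: 6.7
position: [0.5251, -0.1141, 0.1332]
tool_rot: [-2.307, 1.57, -2.507]
force: [-2.6, -4.2, 9.3]
grip_width: 0.0233
```

Emit:
play_rows(
  deltas=[
    [0.2, 1, 0, 0, 0, 0, 10],
    [0, 0, 0, 0, 0, 0, 10],
  ],
)

```text
clock: 6.95
position: [0.5252, -0.113, 0.1332]
tool_rot: [-2.424, 1.57, -2.624]
force: [-2.1, -3.5, 9.0]
grip_width: 0.023
```

Emit:
play_rows(
  deltas=[
    [0.2, 1, 0, 0, 0, 0, 10],
    [0, 0, 0, 0, 0, 0, 10],
  ],
)

```text
clock: 7.2
position: [0.5255, -0.1121, 0.1332]
tool_rot: [-2.224, 1.57, -2.424]
force: [-3.4, -2.9, 10.0]
grip_width: 0.0226
```

Emit:
play_rows(
  deltas=[
    [0.2, 1, 0, 0, 0, 0, 10],
    [0, 0, 0, 0, 0, 0, 10],
  ],
)

```text
clock: 7.45
position: [0.5257, -0.1111, 0.1332]
tool_rot: [-2.216, 1.57, -2.416]
force: [-3.0, -3.3, 7.9]
grip_width: 0.023
```

Run:
```python
from h import *
o=telemetry.observe(); print(o['position'],o['force'])
im=save("top","top1.png"); 
a=cv2.resize(im[175:315,190:360,::-1],None,fx=4.4,fy=4.2,interpolation=cv2.INTER_CUBIC); cv2.imwrite("pics/top1c.png",a)
```

```text
[ 0.52566625 -0.11110671  0.13321098] [-3.028163   -3.27886836  7.92136677]
```

View pics/top1c.png

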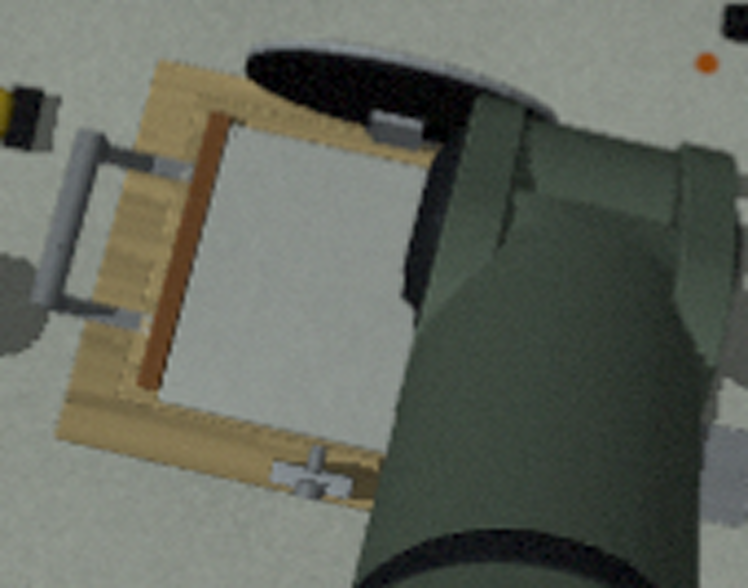

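The canvas now sits square and almost against the fence (canvas edge at about (228,125) to (160,392), right at the fence). The cradle is still level. I'll push on until the stop is felt.

Emit:
play_rows(
  deltas=[
    [0.2, 1, 0, 0, 0, 0, 10],
    [0, 0, 0, 0, 0, 0, 10],
  ],
)

```text
clock: 7.75
position: [0.5257, -0.1108, 0.1332]
tool_rot: [-1.811, 1.57, -2.012]
force: [-2.0, -8.2, 10.3]
grip_width: 0.0233
```

Emit:
play_rows(
  deltas=[
    [0.2, 1, 0, 0, 0, 0, 10],
    [0, 0, 0, 0, 0, 0, 10],
  ],
)

```text
clock: 8.0
position: [0.5257, -0.1107, 0.1333]
tool_rot: [-1.648, 1.569, -1.849]
force: [-4.8, -13.2, 9.6]
grip_width: 0.0232
```

Emit:
play_rows(
  deltas=[
    [0.1, 0.5, 0, 0, 0, 0, 10],
    [0, 0, 0, 0, 0, 0, 10],
  ],
)

```text
clock: 8.25
position: [0.5258, -0.1106, 0.1333]
tool_rot: [-1.593, 1.568, -1.794]
force: [-4.4, -14.7, 11.2]
grip_width: 0.0228
```

The jaw is on its end stop: position stalled and force rose steeply. I'll unload, open and lift.

Emit:
play_rows(
  deltas=[
    [-0.3, -1.8, 0.5, 0, 0, 0, 10],
    [0, 0, 0, 0, 0, 0, 26],
    [0, 0, 0, 0, 0, 0, 50],
    [0, 0, 0, 0, 0, 0, 60],
    [0, 0, 15, 0, 0, 0, 60],
    [0, 0, 40, 0, 0, 0, 60],
    [0, 0, 50, 0, 0, 0, 60],
    [0, 0, 35, 0, 0, 0, 60],
  ],
)

```text
clock: 9.25
position: [0.5263, -0.1102, 0.2765]
tool_rot: [0.132, 1.569, -0.068]
force: [0.6, 0.3, -0.5]
grip_width: 0.0599
```

Run:
```python
from h import *
import pickle
o=telemetry.observe(); print(o['clock'],o['position'],o['force'])
c=cam("wrist"); save("wrist","w2.png"); pickle.dump(c,open("w2.pkl","wb"))
```

```text
9.25 [ 0.5263243  -0.11018066  0.27650523] [ 0.59046786  0.32964097 -0.48625914]
```

View pics/w2.png

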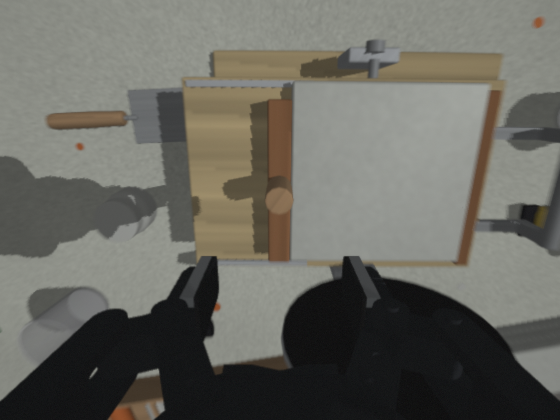

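The wrist view shows the jaw tight to the canvas (x about 292) and the canvas against the fence (about 480). Next, move over the handle.

Emit:
play_rows(
  deltas=[
    [8, 40, 0, 0, 0, 0, 60],
    [9, 45, 0, 0, 0, 0, 60],
    [9, 45, 0, 0, 0, 0, 60],
    [9, 45, 0, 0, 0, 0, 60],
    [9, 45, 0, 0, 0, 0, 60],
    [9, 39, 0, 0, 0, 0, 60],
    [0, 0, -40, 0, 0, 0, 60],
    [0, 0, 0, 0, 0, 0, 60],
  ],
)

```text
clock: 10.3
position: [0.5778, 0.1487, 0.2319]
tool_rot: [-2.532, 1.567, -2.731]
force: [0.4, -1.5, 0.4]
grip_width: 0.0599
```

Run:
```python
from h import *
import pickle
o=telemetry.observe(); print(o['clock'],o['position'],o['force'],o['qpos'].round(2))
c=cam("wrist"); save("wrist","w3.png"); pickle.dump(c,open("w3.pkl","wb"))
```

```text
10.3 [0.57783456 0.14868896 0.23192995] [ 0.38943093 -1.48220078  0.40022776] [-0.44  0.48  0.13  1.68 -0.07  0.99  1.08]
```

View pics/w3.png

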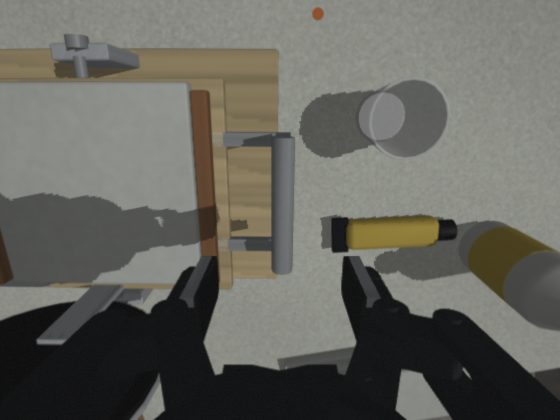

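Run:
```python
from h import *
import pickle
c=pickle.load(open("w3.pkl","rb"));t=cam("top")
print(tri((c,(283.5,137)),(t,T(45,300))),tri((c,(282.5,272)),(t,T(92,135))))
a=onz(c,(283.5,137),.137);b=onz(c,(282.5,272),.137);print(a,b,(a+b)/2)
print("bottle cap",onz(t,(117,167),.19)); print("cup rim",onz(t,(170,245),.085)); print("tube",onz(t,(203,203),.02))
```

```text
(array([0.52935905, 0.16172513, 0.10748572]), [np.float64(0.0014302032896241416), np.float64(0.001430203289624132)]) (array([0.63319353, 0.13719524, 0.13406791]), [np.float64(0.002699888108389531), np.float64(0.0026998881083895227)])
[0.52509601 0.16198572 0.137     ] [0.63347113 0.13955633 0.137     ] [0.57928357 0.15077102 0.137     ]
bottle cap [0.71793647 0.3727517  0.19      ]
cup rim [0.53392118 0.24814109 0.085     ]
tube [0.66423925 0.1771918  0.02      ]
```

Emit:
play_rows(
  deltas=[
    [1, 0.5, -30, 0, 0, 0, 60],
    [0, 0, -40, 0, 0, 0, 60],
    [0, 0, -30, 0, 0, 0, 60],
    [0, 0, -19, 0, 0, 0, 60],
    [0, 0, 0, 0, 0, 0, 60],
    [0, 0, 0, 0, 0, 0, 60],
  ],
)

```text
clock: 11.1
position: [0.5811, 0.1493, 0.1162]
tool_rot: [0.497, 1.569, 0.297]
force: [-0.7, -0.1, 0.3]
grip_width: 0.0604
```

Emit:
play_rows(
  deltas=[
    [0, 0, 0, 0, 0, 0, 40],
    [0, 0, 0, 0, 0, 0, 25],
    [0, 0, 0, 0, 0, 0, 5],
    [0, 0, 0, 0, 0, 0, 5],
    [0, 0, 0, 0, 0, 0, 5],
  ],
  grip_force=40,
)

```text
clock: 11.72
position: [0.5804, 0.15, 0.1147]
tool_rot: [0.934, 1.57, 0.735]
force: [1.2, 4.7, 6.6]
grip_width: 0.0166
```

Emit:
play_rows(
  deltas=[
    [0.2, 1, -3, 0, 0, 0, 5],
    [0.2, 1, -4, 0, 0, 0, 5],
    [0.2, 1, -4, 0, 0, 0, 5],
    [0.2, 1, -4, 0, 0, 0, 5],
    [0.1, 0.5, -3, 0, 0, 0, 5],
    [0, 0, 0, 0, 0, 0, 5],
    [0, 0, 0, 0, 0, 0, 5],
    [0, 0, 0, 0, 0, 0, 5],
  ],
)

```text
clock: 12.72
position: [0.5813, 0.1543, 0.0967]
tool_rot: [0.792, 1.57, 0.592]
force: [-0.1, 2.6, 4.5]
grip_width: 0.0166
```

```bash
cat > d.py <<'E'
from h import *
import sys
o=telemetry.observe(); print(o['clock'],o['position'],o['force'])
m=np.mean([vision.grab_frame("scene").astype(float) for _ in range(10)],0); np.save(sys.argv[1]+".npy",m)
g=m.mean(2)[165:245,232:300]
g=cv2.resize(g,None,fx=9,fy=7.4,interpolation=cv2.INTER_CUBIC); cv2.imwrite("pics/%s.png"%sys.argv[1],np.clip((g-20)*1.6,0,255).astype(np.uint8))
E
python3 d.py d1
```

```text
12.725 [0.58134169 0.15426752 0.09665473] [-0.10336115  2.61922279  4.49112207]
```

View pics/d1.png

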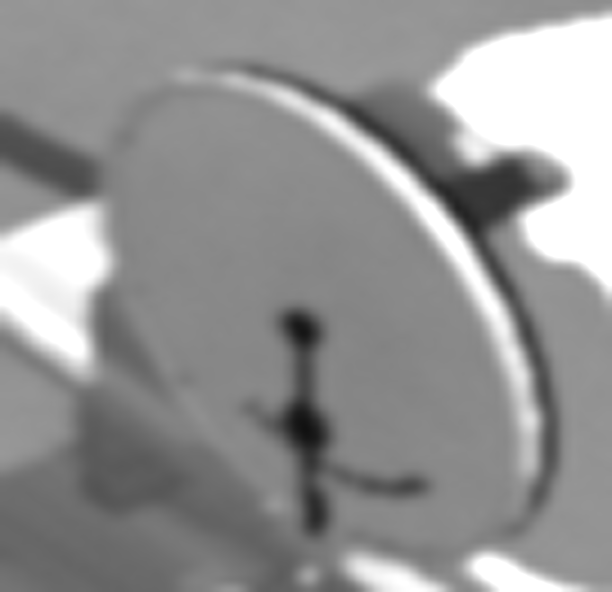

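```bash
cat > e.py <<'E'
from h import *
import sys
s=cam("scene"); a=np.radians(-11.5); X=np.array([np.cos(a),np.sin(a),0]);Y=np.array([-np.sin(a),np.cos(a),0])
C=np.array([.544,-.024,0])+.11*X
f,u0,v0,v1=sys.argv[1],*map(float,sys.argv[2:])   # crop coords (9,7.4): start col, pivot row, end row
g=np.load(f+".npy").mean(2); u=232+(u0+.5)/9-.5
rows=np.arange(int(165+v0/7.4),int(165+v1/7.4)+2); L=[]
for v in rows:
    cs=np.arange(int(round(u))-3,int(round(u))+4); w=np.clip(82-g[v,cs],0,None)**1
    if w.sum()<8: print(v,"--"); continue
    u=(w*cs).sum()/w.sum(); p=onplane(s,(u,v),C,X)-C; L.append((p@Y,p[2])); print(v,round(u,2),round(w.sum()),(1e3*np.array(L[-1])).round(1),g[v,int(round(u))-3:int(round(u))+4].round())
E
python3 e.py dummy 0 0 0 2>/dev/null; cp m0.npy d0.npy; python3 e.py d0 270 295 535; echo; python3 e.py d1 298 315 540
```

```text
204 260.97 30 [  0.6 207.7] [99. 89. 74. 68. 75. 88. 97.]
205 261.23 100 [  1.4 205.1] [97. 82. 58. 44. 53. 73. 90.]
206 261.51 138 [  2.3 202.6] [83. 57. 37. 40. 58. 80. 96.]
207 261.83 137 [  3.4 200.1] [89. 68. 44. 36. 51. 76. 95.]
208 262.02 99 [  4.  197.4] [96. 80. 55. 42. 56. 79. 95.]
209 262.02 58 [  3.9 194.2] [100.  90.  68.  53.  67.  89.  99.]
210 262.14 30 [  4.2 191.2] [101.  96.  79.  63.  75.  94. 101.]
211 262.24 22 [  4.5 188.3] [101.  98.  83.  65.  77.  95. 101.]
212 262.24 22 [  4.3 185.1] [102.  98.  82.  66.  76.  94. 101.]
213 262.25 22 [  4.2 181.8] [102.  97.  83.  65.  77.  94. 101.]
214 262.24 21 [  4.1 178.6] [102.  98.  83.  66.  77.  95. 100.]
215 262.17 22 [  3.7 175.2] [102.  97.  81.  65.  78.  95. 102.]
216 261.99 41 [  2.8 171.5] [ 98.  89.  73.  59.  73.  94. 102.]
217 261.64 94 [  1.3 167.4] [89. 72. 52. 46. 65. 88. 99.]
218 261.73 149 [  1.5 164.3] [81. 61. 40. 36. 51. 74. 91.]
219 261.91 189 [  2.1 161.4] [76. 58. 39. 32. 40. 59. 81.]
220 262.15 205 [  2.9 158.7] [76. 60. 41. 31. 35. 50. 75.]
221 262.51 184 [  4.1 156.2] [72. 49. 34. 34. 47. 73
[... 1979 characters left out ...]
147.9] [101.  87.  65.  53.  66.  88. 100.]
227 266.07 56 [ 17.3 144.7] [103.  92.  70.  54.  66.  83.  94.]
228 266.13 44 [ 17.4 141.5] [104.  95.  73.  60.  70.  81.  82.]
229 265.83 22 [ 16.2 137.4] [103.  95.  77.  67.  80.  88.  83.]
230 265.86 25 [ 16.2 134.1] [103.  95.  76.  66.  80.  93.  92.]
231 266.16 45 [ 17.2 131.4] [105.  95.  75.  58.  68.  88.  98.]
232 266.36 59 [ 17.9 128.5] [108.  98.  78.  53.  57.  81.  99.]
233 266.61 62 [ 18.8 125.7] [101.  82.  54.  52.  78.  99. 106.]
234 266.71 67 [ 19.  122.5] [ 99.  83.  55.  50.  74.  98. 105.]
235 266.62 61 [ 18.6 118.9] [ 95.  81.  56.  53.  77.  98. 104.]
236 266.49 36 [ 18.  115.1] [94. 94. 83. 64. 64. 85. 99.]
237 --
238 --
```

```bash
cat > f.py <<'E'
from h import *
import sys
from scipy.optimize import least_squares
from scipy.ndimage import map_coordinates
s=cam("scene"); a=np.radians(-11.5); X=np.array([np.cos(a),np.sin(a),0]);Y=np.array([-np.sin(a),np.cos(a),0]);Z=np.array([0,0,1.])
C=np.array([.544,-.024,0])+.11*X
def samp(g,c,r,al): # al from straight down towards +y
    P=[C+Y*(c[0]+ri*np.sin(al))+Z*(c[1]-ri*np.cos(al)) for ri in r]
    q=np.array([proj(s,p) for p in P]); return map_coordinates(g,[q[:,1],q[:,0]],order=1)
for f,c in (("d0",(.004,.202)),("d1",(.016,.203))):
    g=np.load(f+".npy").mean(2); r=np.arange(.078,.102,.0005); pts=[]
    for al in np.radians(list(range(35,230,8))):
        v=samp(g,c,r,al); d=np.diff(v); bad=np.where(np.abs(v-np.median(v[:8]))>9)[0]
        if len(bad) and 3<bad[0]<len(r)-1: pts.append((np.degrees(al),c[0]+r[bad[0]]*np.sin(al),c[1]-r[bad[0]]*np.cos(al)))
    pts=np.array(pts)
    fit=least_squares(lambda p:np.hypot(pts[:,1]-p[0],pts[:,2]-p[1])-p[2],[*c,.09],loss='soft_l1',f_scale=.001)
    print(f,len(pts),(fit.x*1e3).round(2)); print(np.c_[pts[:,0],1e3*fit.fun].round(1).tolist())
    o,v=ray(s,proj(s,C+Y*c[0]+Z*(c[1]-.07))); print("shift per mm fwd",-(v@Y)/(v@X)*-1,(-v[2]/(v@X))*-1, "y,z (of -v/vx)")
E
python3 f.py
```

```text
d0 25 [ -0.65 196.82  88.61]
[[35.0, 0.1], [43.0, 12.0], [51.0, -2.5], [59.0, -2.0], [67.0, 0.9], [75.0, 5.2], [83.0, 0.6], [91.0, -0.2], [99.0, -0.6], [107.0, -0.6], [115.0, -0.7], [123.0, 0.1], [131.0, -0.2], [139.0, -0.2], [147.0, -0.2], [155.0, 0.1], [163.0, 0.2], [171.0, 0.3], [179.0, -0.2], [187.0, 0.6], [195.0, 0.9], [203.0, 1.6], [211.0, 0.2], [219.0, -1.2], [227.0, -2.2]]
shift per mm fwd 1.219866195547247 1.3499464709057023 y,z (of -v/vx)
d1 23 [ 11.02 196.23  89.31]
[[35.0, 0.4], [43.0, -1.0], [51.0, -2.3], [59.0, 2.4], [67.0, 1.0], [75.0, 4.6], [83.0, -0.4], [91.0, -1.0], [99.0, -0.6], [107.0, -0.4], [115.0, 0.2], [123.0, 0.1], [131.0, -0.1], [139.0, 0.6], [147.0, 0.1], [155.0, -0.0], [163.0, 0.2], [171.0, 0.2], [179.0, -0.3], [187.0, -0.5], [195.0, -0.3], [203.0, 1.3], [211.0, -0.2]]
shift per mm fwd 1.1973850192705404 1.3480730395493095 y,z (of -v/vx)
```

The pointer has swung almost onto the mark. From the oblique scene view, the pointer/mark depth offset leaves about 0.02 to 0.03 rad of doubt. There is time, so I'll ease the cradle back to level, let go, and look at the dial square-on with the wrist camera from the far side to measure the mark angle without parallax.

Emit:
play_rows(
  deltas=[
    [-0.2, -1, 4, 0, 0, 0, 5],
    [-0.3, -1.5, 6, 0, 0, 0, 5],
    [-0.3, -1.5, 6, 0, 0, 0, 5],
    [0, -0.5, 2.5, 0, 0, 0, 5],
    [0, 0, 0, 0, 0, 0, 40],
    [0, 0, 0, 0, 0, 0, 50],
    [0, 0, 10, 0, 0, 0, 55],
    [0, 0, 50, 0, 0, 0, 55],
  ],
)

```text
clock: 14.22
position: [0.5789, 0.1489, 0.1737]
tool_rot: [-2.564, 1.566, -2.763]
force: [0.5, 0.4, 1.3]
grip_width: 0.0551
```

Emit:
play_rows(
  deltas=[
    [0, 0, 55, 0, 0, -6, 55],
    [0, 0, 55, 0, 0, -10, 40],
    [5, -5, 45, 0, 0, -10, 20],
    [12, -15, 0, 0, 0, -10.5, 10],
    [12, -15, 0, 0, 0, -10.5, 10],
    [12, -15, 0, 0, 0, -10.5, 10],
    [12, -16, 0, 0, 0, -10.5, 10],
    [12, -16, 0, 0, 0, -10.5, 10],
  ],
)

```text
clock: 15.22
position: [0.6454, 0.0668, 0.3304]
tool_rot: [2.794, 1.571, 1.218]
force: [0.0, -0.1, 0.1]
grip_width: 0.0106
```

Emit:
play_rows(
  deltas=[
    [12, -16, 0, 0, 0, -10.5, 10],
    [12, -16, 0, 0, 0, -10.5, 10],
    [12, -16, 0, 0, 0, -10.5, 10],
    [12, -16, 0, 0, 0, -10.5, 10],
    [12, -16, 0, 0, 0, -10.5, 10],
    [12, -16, 0, 0, 0, -10.5, 10],
    [12, -18, 0, 0, 0, -10.5, 10],
    [12, -18, 0, 0, 0, -10.5, 10],
  ],
)

```text
clock: 16.23
position: [0.7414, -0.065, 0.3304]
tool_rot: [-1.775, 1.571, 1.467]
force: [-0.7, -0.3, -0.3]
grip_width: 0.0098
```

Emit:
play_rows(
  deltas=[
    [0, 0, 0, 0, 0, -8, 10],
    [0, 0, 0, 0, 0, 0, 10],
    [0, 0, 0, 0, 0, 0, 10],
  ],
)

```text
clock: 16.6
position: [0.7412, -0.0642, 0.3301]
tool_rot: [-2.091, 1.57, 1.021]
force: [0.4, -0.6, 0.4]
grip_width: 0.01
```

Run:
```python
from h import *
import pickle
o=telemetry.observe(); print(o['clock'],o['position'],o['force'],o['qpos'].round(2))
c=cam("wrist"); pickle.dump(c,open("w4.pkl","wb")); print(-c[2].T@c[3],c[2][2])
m=np.mean([vision.grab_frame("wrist").astype(float) for _ in range(4)],0); np.save("w4.npy",m)
cv2.imwrite("pics/w4.png",m[:,:,::-1].astype(np.uint8))
print("mark/pivot expected",proj(c,[.65,-.046,.13]),proj(c,[.65,-.046,.2]))
```

```text
16.6 [ 0.7411507  -0.06422712  0.33013652] [ 0.35002959 -0.63134239  0.37524079] [-0.37  0.8   0.84  1.12 -0.57  1.45 -1.23]
[ 0.81985561 -0.06643917  0.47193394] [-0.30453766  0.0086956  -0.9524606 ]
mark/pivot expected [266.62152489 254.63842137] [263.89424136 287.00550477]
```

View pics/w4.png

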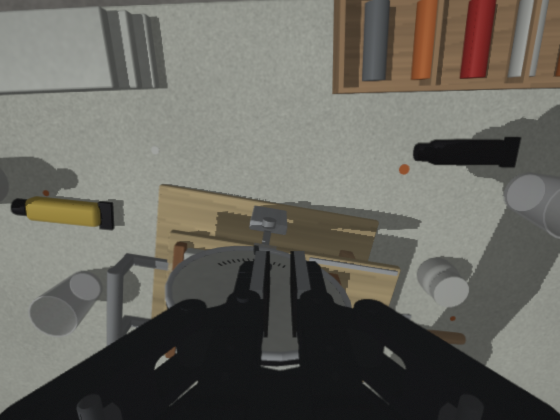

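The closed fingers cover the lower dial at about (266,255). I'll slide 60 mm back toward the robot so the mark moves up clear of the fingers.

Emit:
play_rows(
  deltas=[
    [-20, 0, 0, 0, 0, 0, 85],
    [-25, 0, 0, 0, 0, 0, 85],
    [-17, 0, 0, 0, 0, 0, 85],
    [0, 0, 0, 0, 0, 0, 85],
    [0, 0, 0, 0, 0, 0, 85],
  ],
)

```text
clock: 17.42
position: [0.6797, -0.0643, 0.3299]
tool_rot: [-2.662, 1.57, 0.446]
force: [-0.4, -0.5, -0.1]
grip_width: 0.0851
```

Run:
```python
from h import *
import pickle
o=telemetry.observe(); print(o['clock'],o['position'],o['force'])
c=cam("wrist"); pickle.dump(c,open("w5.pkl","wb")); print(-c[2].T@c[3],c[2][2])
m=np.mean([vision.grab_frame("wrist").astype(float) for _ in range(6)],0); np.save("w5.npy",m)
a=m[150:290,170:360,::-1]; cv2.imwrite("pics/w5.png",cv2.resize(np.clip(a*1.3,0,255),None,fx=4.2,fy=4.2,interpolation=cv2.INTER_CUBIC).clip(0,255).astype(np.uint8))
print("mark/pivot expected",proj(c,[.65,-.046,.13]),proj(c,[.65,-.046,.2]))
```

```text
17.425 [ 0.67973549 -0.06429777  0.3298729 ] [-0.41176243 -0.45888143 -0.1009749 ]
[ 0.75842043 -0.06671797  0.4717327 ] [-0.3042721   0.00942218 -0.95253856]
mark/pivot expected [264.21784642 205.38049745] [260.76650891 228.64461225]
```

View pics/w5.png

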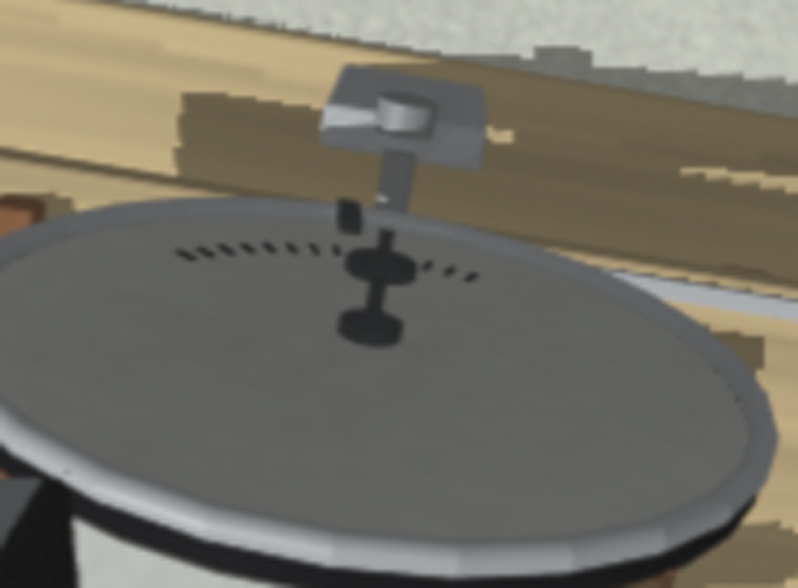

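Run:
```python
from h import *
import pickle
c=pickle.load(open("w5.pkl","rb")); g=np.load("w5.npy").mean(2)
a=np.radians(-11.5); X=np.array([np.cos(a),np.sin(a),0]);Y=np.array([-np.sin(a),np.cos(a),0]);C0=np.array([.544,-.024,0])
D=lambda u,v:(170+(u+.5)/4.2-.5,150+(v+.5)/4.2-.5)
pts=dict(pivot=(370,326),rod=(376,297),bob=(381,266),tip=(387,236),mi=(350,231),mm=(349,217),mo=(348,203))
for off in (.104,.110):
  C=C0+off*X
  q={k:onplane(c,D(*v),C,X)-C for k,v in pts.items()}; p=q['pivot']
  print(off,{k:(round(1e3*(v@Y),1),round(1e3*v[2],1)) for k,v in q.items()})
  t=q['tip']
  for k in ('mi','mm','mo'):
    d=q[k]-p; al=np.arctan2(d@Y,-d[2]); e=t-p; be=np.arctan2(e@Y,-e[2]); print(k,round(al,3),'ptr',round(be,3),'diff',round(al-be,3))
  yt=np.mean([q[k]@Y for k in('rod','bob','tip')]); print("lateral diff/75 using mid", (q['mm']@Y-yt)/.079,(q['mi']@Y-yt)/.071)
```

```text
0.104 {'pivot': (np.float64(2.6), np.float64(187.2)), 'rod': (np.float64(2.4), np.float64(168.1)), 'bob': (np.float64(2.5), np.float64(145.3)), 'tip': (np.float64(2.3), np.float64(119.9)), 'mi': (np.float64(12.5), np.float64(120.7)), 'mm': (np.float64(13.8), np.float64(108.2)), 'mo': (np.float64(15.1), np.float64(94.9))}
mi 0.148 ptr -0.005 diff 0.153
mm 0.14 ptr -0.005 diff 0.146
mo 0.135 ptr -0.005 diff 0.14
lateral diff/75 using mid 0.1443012475123912 0.1425502683401088
0.11 {'pivot': (np.float64(2.5), np.float64(202.1)), 'rod': (np.float64(2.3), np.float64(184.0)), 'bob': (np.float64(2.4), np.float64(162.4)), 'tip': (np.float64(2.2), np.float64(138.3)), 'mi': (np.float64(11.9), np.float64(139.0)), 'mm': (np.float64(13.1), np.float64(127.2)), 'mo': (np.float64(14.4), np.float64(114.6))}
mi 0.148 ptr -0.005 diff 0.153
mm 0.14 ptr -0.005 diff 0.146
mo 0.135 ptr -0.005 diff 0.14
lateral diff/75 using mid 0.13674834827282167 0.13508901743682775
```

The square-on view shows the pointer plumb, with the pivot at (370,326), tip at (387,236) and mark at (349,217). The mark angle works out to about 0.140. The oblique estimate was biased by −0.015 to −0.02. Returning to the handle.

Emit:
play_rows(
  deltas=[
    [-6, 13, 0, 0, 0, 10.6, 70],
    [-6, 13, 0, 0, 0, 10.6, 60],
    [-6, 13, 0, 0, 0, 10.6, 60],
    [-6, 13, 0, 0, 0, 10.6, 60],
    [-6, 13, 0, 0, 0, 10.6, 60],
    [-6, 13, 0, 0, 0, 10.6, 60],
    [-6, 13, 0, 0, 0, 10.6, 60],
    [-6, 13, 0, 0, 0, 10.6, 60],
  ],
)

```text
clock: 18.73
position: [0.6311, 0.0397, 0.3298]
tool_rot: [0.472, 1.571, -1.218]
force: [-0.1, -0.0, -0.1]
grip_width: 0.0601
```

Emit:
play_rows(
  deltas=[
    [-6, 13, 0, 0, 0, 10.6, 60],
    [-6, 13, 0, 0, 0, 10.6, 60],
    [-6, 13, 0, 0, 0, 10.6, 60],
    [-6, 13, 0, 0, 0, 10.6, 60],
    [-6, 14, 0, 0, 0, 10.6, 60],
    [-6, 14, 0, 0, 0, 10.6, 60],
    [-6, 14, 0, 0, 0, 10.6, 60],
    [-6, 16, -30, 0, 0, 10.6, 60],
  ],
)

```text
clock: 19.73
position: [0.5841, 0.1498, 0.3011]
tool_rot: [0.529, 1.567, 0.319]
force: [1.2, 0.0, -0.4]
grip_width: 0.0601
```

Emit:
play_rows(
  deltas=[
    [0, 0, -40, 0, 0, 0.9, 60],
    [0, 0, -10, 0, 0, 0, 60],
    [0, 0, 0, 0, 0, 0, 60],
  ],
)

```text
clock: 20.1
position: [0.5835, 0.1491, 0.2502]
tool_rot: [-1.761, 1.57, -1.962]
force: [-0.4, 0.7, 0.2]
grip_width: 0.0602
```

Run:
```python
from h import *
from scipy.spatial.transform import Rotation as Ro
o=telemetry.observe(); R=Ro.from_euler('xyz',o['tool_rot']).as_matrix()
print(o['clock'],o['position'],o['force'],o['qpos'].round(2)); print(R.round(3),"need yaw",78.5-np.degrees(np.arctan2(R[1,1],R[0,1])))
```

```text
20.1 [0.58353272 0.14907315 0.25016867] [-0.37023248  0.74796301  0.22928128] [-0.45  0.47  0.15  1.65 -0.08  1.03  1.09]
[[-0.    0.2   0.98]
 [-0.    0.98 -0.2 ]
 [-1.   -0.   -0.  ]] need yaw 0.011715421994836106
```

Emit:
play_rows(
  deltas=[
    [-3, 1, -40, 0, 0, 0, 60],
    [0, 0, -45, 0, 0, 0, 60],
    [0, 0, -32, 0, 0, 0, 60],
    [0, 0, -19, 0, 0, 0, 60],
    [0, 0, 0, 0, 0, 0, 60],
    [0, 0, 0, 0, 0, 0, 25],
    [0, 0, 0, 0, 0, 0, 5],
    [0, 0, 0, 0, 0, 0, 5],
  ],
)

```text
clock: 21.1
position: [0.5807, 0.1501, 0.1147]
tool_rot: [0.216, 1.57, 0.015]
force: [-0.7, -3.7, 4.3]
grip_width: 0.0161
```

Emit:
play_rows(
  deltas=[
    [0, 0, 0, 0, 0, 0, 5],
    [0.2, 1, -3, 0, 0, 0, 5],
    [0.2, 1, -5, 0, 0, 0, 5],
    [0.2, 1, -5, 0, 0, 0, 5],
    [0.2, 1, -5, 0, 0, 0, 5],
    [0.2, 1, -4, 0, 0, 0, 5],
    [0.1, 0.6, -3, 0, 0, 0, 5],
    [0, 0, 0, 0, 0, 0, 5],
  ],
)

```text
clock: 22.1
position: [0.5818, 0.1556, 0.0888]
tool_rot: [-0.196, 1.57, -0.396]
force: [2.2, -4.8, 5.3]
grip_width: 0.0162
```

Emit:
play_rows(
  deltas=[
    [0, 0, 0, 0, 0, 0, 5],
    [0, 0, 0, 0, 0, 0, 5],
    [0, 0, 0, 0, 0, 0, 5],
    [0, 0, 0, 0, 0, 0, 5],
    [0, 0, 0, 0, 0, 0, 5],
    [0, 0, 0, 0, 0, 0, 5],
  ],
)

```text
clock: 22.85
position: [0.5819, 0.1556, 0.089]
tool_rot: [-0.058, 1.57, -0.258]
force: [2.3, -4.8, 4.6]
grip_width: 0.0164
```

```bash
python3 d.py d2; python3 e.py d2 302 315 545 | cut -c1-45; sed -i 's/(("d0".*))):/(("d0",(.004,.202)),("d2",(.020,.203))):/' f.py; python3 f.py | grep '^d'
```

```text
22.85 [0.58185505 0.15560267 0.08900108] [ 2.30811126 -4.7952677   4.63328679]
207 --
208 265.87 35 [ 18.7 205.7] [ 99.  88.  71.  
209 266.12 101 [ 19.5 203.2] [98. 80. 56. 42.
210 266.46 132 [ 20.6 200.8] [100.  84.  57. 
211 266.72 120 [ 21.5 198.2] [92. 70. 45. 39.
212 266.9 78 [ 22.1 195.5] [ 99.  83.  57.  4
213 266.79 43 [ 21.6 192. ] [102.  91.  68.  
214 266.67 23 [ 21.  188.6] [102.  93.  74.  
215 266.72 19 [ 21.1 185.5] [102.  94.  77.  
216 266.71 19 [ 21.  182.3] [103.  94.  77.  
217 266.74 18 [ 21.  179.2] [103.  95.  77.  
218 266.74 18 [ 20.9 175.9] [104.  95.  77.  
219 266.65 25 [ 20.4 172.5] [104.  93.  73.  
220 266.62 44 [ 20.2 169.2] [ 99.  83.  63.  
221 266.41 93 [ 19.3 165.4] [96. 89. 67. 47. 
222 266.43 149 [ 19.3 162.2] [87. 78. 53. 36.
223 266.6 194 [ 19.8 159.3] [71. 50. 34. 34. 
224 266.88 198 [ 20.8 156.7] [76. 55. 37. 32.
225 267.12 171 [ 21.6 153.9] [84. 64. 45. 35.
226 267.15 116 [ 21.6 150.7] [94. 77. 55. 42.
227 266.99 69 [ 20.9 147. ] [101.  87.  63.  
228 267.14 46 [ 21.4 144. ] [105.  95.  74.  
229 267.58 38 [ 23.  141.7] [100.  83.  63.  
230 268.05 38 [ 24.7 139.5] [101.  86.  66.  
231 267.3 32 [ 21.7 134.3] [103.  97.  81.  6
232 267.04 54 [ 20.6 130.2] [103.  92.  70.  
233 267.05 70 [ 20.5 126.8] [104.  91.  66.  
234 267.08 73 [ 20.5 123.5] [103.  92.  66.  
235 267.05 72 [ 20.3 120. ] [ 99.  89.  65.  
236 266.95 56 [ 19.8 116.3] [ 96.  87.  66.  
237 266.65 19 [ 18.5 112. ] [ 95.  89.  75.  
238 --
239 --
d0 25 [ -0.65 196.82  88.61]
d2 23 [ 14.51 193.97  91.13]
```

Emit:
play_rows(
  deltas=[
    [0, 0, -0.6, 0, 0, 0, 5],
    [0, 0, 0, 0, 0, 0, 5],
    [0, 0, 0, 0, 0, 0, 5],
    [0, 0, 0, 0, 0, 0, 5],
    [0, 0, 0, 0, 0, 0, 5],
    [0, 0, 0, 0, 0, 0, 5],
    [0, 0, 0, 0, 0, 0, 5],
    [0, 0, 0, 0, 0, 0, 5],
  ],
)

```text
clock: 24.35
position: [0.5819, 0.1557, 0.0884]
tool_rot: [0.021, 1.57, -0.179]
force: [0.8, -4.4, 5.5]
grip_width: 0.0167
```

```bash
python3 d.py d3; python3 e.py d3 303 315 545 | sed -n '8,13p;26,30p' | cut -c1-40
python3 - <<'E'
from h import *
a=cv2.imread("pics/top0.png").astype(int); b=vision.grab_frame("top")[:,:,::-1].astype(int)
for n,(u,v) in dict(spatula=(385,293),jar=(376,249),cup_b=(422,202),tube_b=(380,182),medium=(125,178),tube_a=(175,200),cup_a=(165,245)).items():
    print(n,np.abs(a-b)[v-15:v+15,u-18:u+18].mean().round(1))
E
```

```text
24.35 [0.58185768 0.15571587 0.088413  ] [ 0.7595157  -4.44416157  5.51749328]
214 266.72 26 [ 21.2 188.7] [103.  94.  
215 266.84 27 [ 21.6 185.8] [102.  93.  
216 266.93 28 [ 21.8 182.8] [103.  94.  
217 267.04 24 [ 22.1 179.9] [104.  97.  
218 267.15 18 [ 22.4 176.9] [104. 100.  
219 267.04 23 [ 21.9 173.4] [105.  97.  
232 267.06 54 [ 20.6 130.3] [104.  91.  
233 267.06 71 [ 20.5 126.9] [106.  91.  
234 267.07 74 [ 20.5 123.5] [104.  91.  
235 267.07 72 [ 20.3 120. ] [ 99.  88.  
236 266.99 62 [ 19.9 116.4] [ 97.  87.  
spatula 31.4
jar 21.2
cup_b 16.8
tube_b 14.5
medium 15.3
tube_a 45.3
cup_a 46.8
```

The rod reading changed between the last two checks, possibly the pointer still swinging. I'll wait and measure again.

Emit:
play_rows(
  deltas=[
    [0, 0, 0, 0, 0, 0, 5],
    [0, 0, 0, 0, 0, 0, 5],
    [0, 0, 0, 0, 0, 0, 5],
    [0, 0, 0, 0, 0, 0, 5],
    [0, 0, 0, 0, 0, 0, 5],
    [0, 0, 0, 0, 0, 0, 5],
    [0, 0, 0, 0, 0, 0, 5],
    [0, 0, 0, 0, 0, 0, 5],
  ],
)

```text
clock: 25.9
position: [0.5819, 0.1557, 0.0884]
tool_rot: [0.063, 1.57, -0.137]
force: [2.5, -3.8, 5.2]
grip_width: 0.0166
```

```bash
python3 d.py d4; for f in d2 d3 d4; do echo $f; python3 e.py $f 303 315 545 | cut -c1-38 | sed -n '2,24p' | awk '{print}' | tr '\n' ';'; done
python3 - <<'E'
import numpy as np
for f in("d3","d4"):
    g=np.load(f+".npy")-np.load("d2.npy"); print(f,np.abs(g).mean(2)[200:240,258:275].round().astype(int)[::2].tolist())
E
```

```text
25.9 [0.58187253 0.15573247 0.0884079 ] [ 2.54234355 -3.82914056  5.24790164]
d2
208 265.87 35 [ 18.7 205.7] [ 99.  88.;209 266.12 101 [ 19.5 203.2] [98. 80. ;210 266.46 132 [ 20.6 200.8] [100.  84;211 266.72 120 [ 21.5 198.2] [92. 70. ;212 266.9 78 [ 22.1 195.5] [ 99.  83. ;213 266.79 43 [ 21.6 192. ] [102.  91.;214 266.67 23 [ 21.  188.6] [102.  93.;215 266.72 19 [ 21.1 185.5] [102.  94.;216 266.71 19 [ 21.  182.3] [103.  94.;217 266.74 18 [ 21.  179.2] [103.  95.;218 266.74 18 [ 20.9 175.9] [104.  95.;219 266.65 25 [ 20.4 172.5] [104.  93.;220 266.62 44 [ 20.2 169.2] [ 99.  83.;221 266.41 93 [ 19.3 165.4] [96. 89. 6;222 266.43 149 [ 19.3 162.2] [87. 78. ;223 266.6 194 [ 19.8 159.3] [71. 50. 3;224 266.88 198 [ 20.8 156.7] [76. 55. ;225 267.12 171 [ 21.6 153.9] [84. 64. ;226 267.15 116 [ 21.6 150.7] [94. 77. ;227 266.99 69 [ 20.9 147. ] [101.  87.;228 267.14 46 [ 21.4 144. ] [105.  95.;229 267.58 38 [ 23.  141.7] [100.  83.;230 268.05 38 [ 24.7 139.5] [101.  86.;d3
208 265.96 36 [ 19.  205.9] [101.  90.;209 266.24 104 [ 19.9 203.4] [101.  84;210 266.5 135 [ 20.8 200.9] [85. 58. 3;21
[... 3105 characters left out ...]
, 0, 0, 0], [0, 0, 0, 0, 0, 0, 0, 0, 0, 2, 3, 1, 0, 0, 0, 0, 0], [0, 0, 0, 0, 1, 0, 0, 0, 0, 6, 7, 3, 0, 0, 0, 0, 0], [0, 1, 0, 0, 0, 0, 1, 4, 6, 2, 6, 2, 1, 0, 0, 0, 0], [0, 0, 1, 0, 0, 1, 1, 4, 3, 0, 2, 0, 0, 0, 1, 0, 1], [1, 1, 2, 1, 3, 4, 3, 2, 0, 0, 0, 0, 1, 0, 0, 0, 0], [0, 0, 0, 1, 2, 5, 4, 1, 1, 0, 0, 1, 0, 0, 1, 0, 0], [1, 1, 0, 0, 0, 1, 1, 0, 1, 0, 5, 5, 2, 0, 0, 0, 0], [1, 0, 0, 0, 0, 0, 1, 1, 2, 0, 7, 9, 5, 1, 0, 0, 0], [0, 0, 0, 0, 0, 0, 0, 1, 1, 0, 2, 3, 4, 3, 1, 2, 1], [0, 0, 1, 0, 2, 2, 1, 0, 0, 0, 1, 0, 0, 0, 3, 5, 0], [1, 0, 0, 1, 2, 2, 1, 1, 0, 0, 0, 0, 1, 0, 0, 0, 0], [0, 0, 0, 1, 2, 3, 2, 0, 1, 2, 3, 1, 1, 0, 0, 0, 0], [0, 0, 0, 1, 3, 5, 5, 2, 0, 2, 2, 1, 1, 3, 5, 2, 1]]
```

The readings at d3 and d4 are identical, so it has settled. Handing in.

```bash
python3 -c "
from h import *
print(workorder.job_done()); print(telemetry.observe()['clock'])"
```

```text
the job is handed in; nothing more can be done
None
the job is handed in; nothing more can be done
```

I slid the jaw home, then rocked the cradle until the pointer lined up with the mark. I handed the job in at about 26 s with the gripper still holding the handle.

- **Jaw:** I gripped the knob and pushed about 45 mm until it stalled on its end stop. My push there peaked at about 15 N, above the 8 N you gave as safe from tipping the cradle. The tool height did not change. A wrist picture showed the jaw tight to the canvas and the canvas against the fence.
- **Extra look:** I first rocked the cradle to about 0.10 rad. The angled scene view left 0.02–0.03 rad of doubt about the mark, so I eased the cradle back to level and let go. I then looked at the dial square-on, which put the mark at about 0.140 ± 0.006 rad.
- **Cradle:** I regripped the handle and pushed it down. Most measures of the final tilt gave about 0.14 rad: tool height, dial movement, and pointer against mark in the scene view. The last two pictures, over a second apart, were identical, so the pointer had settled.

**Checks that disagreed:** Pointer readings taken below the bob in the scene view gave a lower tilt, about 0.125 rad; shadow blurs that part of the picture.

**Other things on the table:** My last picture comparison for them was inconclusive, because the arm and its shadow were probably in view. Earlier wrist pictures showed nothing out of place, and the arm stayed well clear of them.

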